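# Hang the rinsed basket on the drip hook

## Robot

A 7-joint arm with a two-finger parallel gripper is mounted at the origin on the work surface. World frame = base frame: x ahead of the robot, y to its left, z up, the work surface at z = 0. Lengths are in mm, angles in rad, forces in N, time in s.
With the tool pointing down it reaches from about 400 to 875 mm from the base axis. Payload 4.4 kg.
Tool frame: the origin (TCP) lies at the very end of the fingers, on their centre line; the grasp point (between the pads) lies 19 mm behind it; z points along the fingers, y is the line along which they close (so a half turn about z gives the same grasp; the last joint's range is limited). The gripper opens to 85 mm and grips with 20 to 120 N. Pads are 22 mm wide; open, the fingers measure 114 mm over their backs; the gripper's body (76 mm by 85 mm) begins 54 mm behind the grasp point. The pads swing forward as they close: fully open they stand 13 mm farther back than shut.
Start: joints at [1.167, 0.628, 0.038, 1.517, -0.027, 0.996, -0.02], TCP at [215.446, -613.271, 231.313] pointing down, gripper open.
Joint ranges: [-3.06, 3.06], [-0.37, 2.12], [-1.25, 1.32], [0.18, 2.47], [-1.1, 4.24], [0.23, 1.98], [-2.94, 2.94]. Speed limits (rad/s): [2.57, 2.57, 3.14, 3.14, 3.14, 3.14, 3.14].

## Interface

Orientations are given as [roll, pitch, yaw] about the fixed x, y, z axes, in that order (R = Rz(yaw) Ry(pitch) Rx(roll)).
In Python, from cell import sensors, get_image, camera_params, order gives the robot as it stands.
- The arm moves only by the shell command python3 -m inch 'ROWS' [OPENING]. ROWS is JSON, a list that holds one entry, the list of rows, each a list of 4 numbers: the shift along the tool's x, y, z in cm, then the turn about the tool's z in degrees. A call has 1 to 8 rows; each row is the pose to reach, as a shift and turn from the pose commanded when the call began, along the tool's axes at that moment; what a row does not reach only later rows make up. A row lasts 1/12 s, in which the tool goes at most 41.7 mm and 7.16 degrees, less where a joint would pass 70% of its speed; a pose out of reach is approached as far as the arm can. A call with a gripper value outside its range is refused whole. OPENING is the finger opening in cm, from 0 to 8.54, set as the call begins (- or left out, the last holds). The fingers move at their own pace and stop on an object; the grip force is fixed at half the most. Time passes only in rows, so rows that repeat a pose let the fingers close. It gives the time, the measured TCP pose, the force, the opening and the grip force at its end, in the units of the state.
- sensors.read_state(): the state, without advancing time (a new reading comes with each control period).
- get_image(name): name is "scene" or "top"; returns the picture (420x560x3 uint8, blue, green, red); there is no depth.
- camera_params(name): a dict with "mtx" (3x3 intrinsics, pixels), "D" ([k1, k2, p1, p2, k3] as OpenCV has them; the pictures are not rectified), "rvec" (rotation vector, rad) and "tvec" (3), from world to camera coordinates, as OpenCV has them. Camera axes: x right, y down, z forward; pixel columns grow to the right and rows downward; lengths in mm; the calibration is good to about 2 mm. A picture is of the moment at which its call begins. camera_params takes no time and is no camera call.
- order.finish_job(): hands the job in; it is judged then, once.
The state is a dict: "clock": time; "qpos": joint angles; "qd": joint speeds; "tau": joint torques, N m; "eef_pos": TCP position; "tool_rot": TCP orientation; "force": force on the tool from outside, world axes, zero at the start; "torque": the same for the moment, N m; "width": finger opening in mm; "gripper_force": force on a finger pad.
Only numpy, scipy, OpenCV 4.12 (cv2) and the standard library are available. Lean on these libraries where they do the work, as an engineer would, in place of code of your own. Each camera call takes 0.05 s, during which the arm holds its last target. There are 200 camera calls.

## Task

The wire basket with the red grip has come out of the water bath: pick it up by its grip and hang it by its handle bar on the yellow hook of the drip stand, so that the middle of the bar lies across the hook and the basket hangs free and upright over the drip tray. Let go of it, and leave the basket with the blue grip where it stands.

Things in the scene. Friction and masses are not known exactly. Their poses are not given: they have to be found in the camera images.
- red_basket_grip (a point): Grasp point on the RED upright plastic grip, 24 mm square (sides along x, y), 62 mm tall, of the basket to hang: point on its axis, 23 mm below its top, 180 mm above the basket's underside. z up, y along the handle bar. Basket: rigid steel wire, open, 70 (x) by 80 (y) by 55 mm high, 180 to 310 g, standing on the bench, turned at most 0.5 rad, the same either way round.
- red_basket_bar (a point): Middle of the same basket's handle, 40 mm below the grip point, 140 mm above the underside: a rigid bail of 6 mm round bar rising from the basket's two y sides. Its top runs along y, level for 54 mm; this point is on the bar's centre line, right under the grip (the grip ends on the bar). The free gap from basket rim up to the bar is 82 mm.
- hook_seat (a point): Point on top of the fixed drip stand's hook. A level 10 mm round yellow arm, its top 195 mm above the bench, runs along -x (roughly towards the robot) from a 14 mm steel post 65 mm behind this point. 33 mm out it bends up to a tip: 43 mm out, top 16 mm above this point. No part is higher. Grey drip tray below, rim 14 mm. z up. The bar hangs across the arm, along y, its centre line 3 mm above here.
- blue_basket_grip (a point): Grip point of the second basket, a bystander: the same as the red one in all but its BLUE grip; this point lies on the grip's axis, 180 mm above the underside. One basket stands at either side of the drip stand, and which is where changes.

How it is judged (in metres and radians):
At the end, for the whole second after the job is handed in: The red-gripped basket hangs still on the hook: its bar rests on the arm between tip and post (bar centre within 35 mm of the seat point along the arm, 20 mm across it, and -4 to +12 mm of it in height), upright within 15 degrees, the bar square to the arm within 28 degrees (x of red_basket_bar in the frame of hook_seat between -0.035 and 0.035 m and y of red_basket_bar in the frame of hook_seat between -0.02 and 0.02 m and z of red_basket_bar in the frame of hook_seat between -0.004 and 0.012 m and angle between red_basket_grip's own z axis and vertical below 0.26 rad and angle between the y axis of red_basket_bar and the y axis of hook_seat, either way round below 0.5 rad and linear speed of red_basket below 0.05 m/s); the robot touches nothing.
It fails at once if the blue-gripped basket is pushed more than 30 mm or knocked over (distance of blue_basket_grip from where it was at the start of the episode above 0.03 m).
It also fails if it takes over 42 s, if anything falls off the work surface, if the arm or the gripper's body presses on something with over 40 N, if the wrist force passes 120 N, or if a joint passes its speed limit or range.

## Working session

There is one attempt and no reset: what is moved stays moved. The work goes in short steps, Python scripts to look and compute and a shell command to move; the robot and the scene stay as the last step left them, time stands still between calls to the robot, and variables do not carry over. Pictures are saved under pics/ and viewed, at most 10 in all, crops included, and the job is handed in when it is done.

```bash
mkdir -p pics
python3 - <<'E'
from cell import sensors,get_image,camera_params
import cv2
for n in("scene","top"):
    cv2.imwrite(f"pics/{n}0.png",get_image(n)); p=camera_params(n); print(n,p)
s=sensors.read_state(); print(s["eef_pos"],s["tool_rot"],s["clock"],s["width"])
E
```

```text
scene {'mtx': array([[478.06350377,   0.        , 280.65556547],
       [  0.        , 478.06350377, 210.67381235],
       [  0.        ,   0.        ,   1.        ]]), 'D': array([-0.03888427,  0.        ,  0.        ,  0.        ,  0.        ]), 'rvec': array([ 1.40503925,  2.37153421, -0.6952197 ]), 'tvec': array([ 265.53070588, -284.61295926, 1554.01129687])}
top {'mtx': array([[380.59881223,   0.        , 278.75363273],
       [  0.        , 380.59881223, 213.27410839],
       [  0.        ,   0.        ,   1.        ]]), 'D': array([0.02950032, 0.        , 0.        , 0.        , 0.        ]), 'rvec': array([ 2.21387453, -2.21161735,  0.09160843]), 'tvec': array([-23.26907666, 533.30763907, 944.08681753])}
[ 215.25411448 -612.72583577  230.48126799] [-3.13987156e+00  1.95166222e-05  3.37800477e-01] 0.1 85.26442055405461
```

View pics/scene0.png

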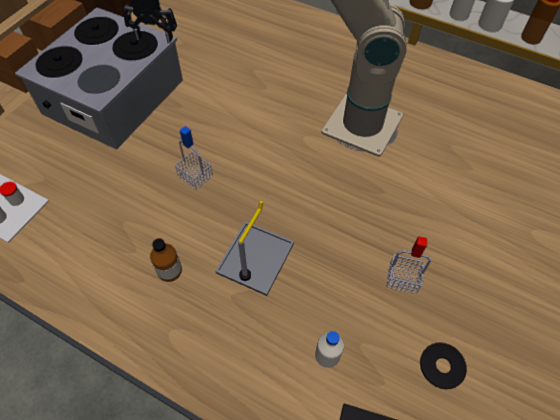

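View pics/top0.png

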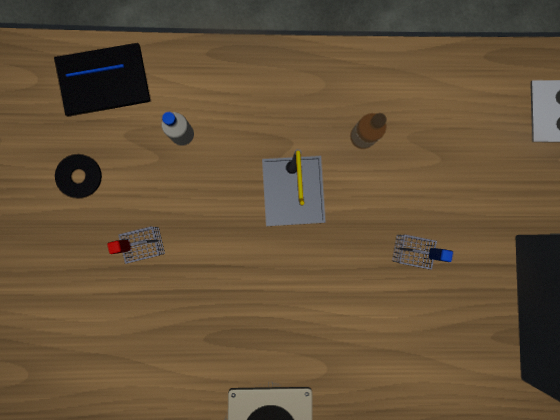

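The scene view shows the red grip at about (420,246), the blue grip at (186,137) and the hook tip at (262,205). In the top view the red grip is at about (118,246), the blue at (440,255), and the hook runs from (297,153) to (302,203). Next I'll enlarge these areas.

Run:
```python
import cv2,numpy as np
s=cv2.imread("pics/scene0.png");t=cv2.imread("pics/top0.png")
def c(i,x,y,w=66,h=50,k=6): return cv2.resize(i[y:y+h,x:x+w],None,fx=k,fy=k,interpolation=cv2.INTER_CUBIC)
m=np.vstack([np.hstack([c(s,384,232),c(s,220,195)]),np.hstack([c(t,102,220),c(t,270,150,66,50)])])
for x in range(0,792,60): m[::4,x]=255
cv2.imwrite("pics/m.png",m); print(m.shape)
# image-code centroids
def cen(i,f):
    b,g,r=[i[...,k].astype(int) for k in range(3)]
    n,l,st,ce=cv2.connectedComponentsWithStats(f(b,g,r).astype(np.uint8))
    for k in range(1,n):
        if st[k,4]>30: print(st[k],ce[k].round(1))
for n,i in(("s",s),("t",t)):
    print(n,"red");cen(i,lambda b,g,r:(r>110)&(g<40)&(b<40))
    print(n,"yel");cen(i,lambda b,g,r:(r>120)&(g>100)&(b<50))
```

```text
(600, 792, 3)
s red
[  0 182  16  13 160] [  7.3 188.2]
[417 237  10   9  77] [421.6 241.1]
s yel
[239 201  24  42 172] [251.1 221.8]
t red
[107 241  13  13 126] [113.4 246.9]
t yel
[296 151   7  48 187] [299.1 174.5]
```

View pics/m.png

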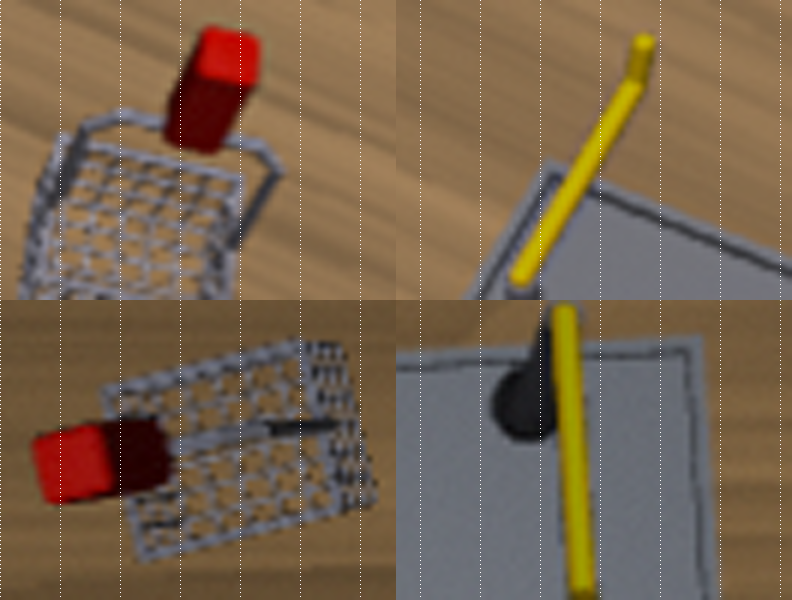

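The enlarged crops give these full-picture positions:
- **Red grip top face:** centre at scene (422,241) and top (114,247).
- **Hook arm:** in the scene view from (240.7,240.8) at the post to the bend at (260,209.7), with the tip at (261.5,201). In the top view from (297.8,151) to (302,203).
- **Basket rim:** the edges run about 13° from the picture rows.

```bash
cat > h.py <<'E'
import numpy as np,cv2
from cell import sensors,get_image,camera_params
P={n:camera_params(n) for n in("scene","top")}
def plane(n,uv,z):
    p=P[n];R=cv2.Rodrigues(p["rvec"])[0];c=-R.T@np.ravel(p["tvec"])
    u=cv2.undistortPoints(np.array([[uv]],float),p["mtx"],p["D"])[0,0]
    d=R.T@np.array([u[0],u[1],1]);return (c+d*(z-c[2])/d[2]).round(1)
def proj(n,X):
    p=P[n];return cv2.projectPoints(np.array(X,float).reshape(-1,3),p["rvec"],p["tvec"],p["mtx"],p["D"])[0][:,0].round(1)
E
python3 - <<'E'
from h import *
print("grip",plane("scene",(422,241.2),203),plane("top",(113.8,247),203))
k=lambda x,y:(102+x/6-.4,220+y/6-.4)
for a,b in(((140,255),(335,205)),((105,85),(300,40))):
    A,B=plane("top",k(*a),55),plane("top",k(*b),55);print("rim",A,B,np.degrees(np.arctan2(*(A-B)[:2])))
for n,l in(("scene",((240.7,240.8),(260,209.7))),("top",((297.5,151),(301,193)))):
    A,B=[plane(n,q,190) for q in l];print("arm",n,A,B,np.degrees(np.arctan2((A-B)[1],(A-B)[0])))
print("tip",plane("scene",(261.8,201),208),plane("top",(301.8,204),208))
b,g,r=[get_image("top")[...,i].astype(int) for i in range(3)]
m=((b>90)&(g<70)&(r<50));n,l,st,ce=cv2.connectedComponentsWithStats(m.astype(np.uint8))
for i in range(1,n):
    if st[i,4]>30: print("blue",ce[i],plane("top",ce[i],203))
s=sensors.read_state();print(s["eef_pos"],s["clock"])
E
```

```text
grip [460.4 311.9 203. ] [456.9 308.6 203. ]
rim [415.9 340.   55. ] [435.  265.3  55. ] -14.342635090197208
rim [482.3 354.8  55. ] [499.9 280.   55. ] -13.240519915187178
arm scene [652.  -53.7 190. ] [556.9 -57.4 190. ] 2.2280495825625266
arm top [653.8 -55.6 190. ] [566.6 -62.6 190. ] 4.589590114436347
tip [543.5 -59.6 208. ] [542.5 -62.5 208. ]
blue [94.87012987 69.80519481] [810.6 351.7 203. ]
blue [167.88349515 117.73786408] [716.2 207.1 203. ]
blue [446.42477876 255.20353982] [ 439.7 -355.9  203. ]
[ 215.3322829  -612.97790104  230.85276524] 0.25
```

The two cameras agree within about 4 mm:
- **Red grip:** (459,310), yaw about +13.8°.
- **Hook:** the 110 mm between post and tip matches the given 108 mm. The seat is at about (586,-58,195), yaw about +3°.

I'll set out high, passing between the blue basket and the base.

```bash
python3 -m inch '[[[0,0,-4,0],[0,0,-8,0],[3,-2.6,-9,0],[6,-5.2,-9,0],[9,-7.8,-9,0],[12,-10.4,-9,0],[15,-13,-9,0],[18,-15.6,-9,0]]]' 8.5
python3 -m inch '[[[3,-2.6,0,0],[6,-5.2,0,0],[9,-7.8,0,0],[12,-10.4,0,0],[15,-13,0,0],[18,-15.6,0,0],[20,-17.3,0,0],[22,-19.2,0,0]]]'
```

```text
clock: 0.92
eef_pos: [334.1, -404.6, 321.4]
tool_rot: [3.141, -0.0, 0.338]
force: [0.7, -0.6, -0.4]
width: 84.8
gripper_force: 0.0
clock: 1.58
eef_pos: [478.3, -150.5, 321.5]
tool_rot: [3.141, -0.0, 0.339]
force: [-0.2, -0.5, -0.1]
width: 84.9
gripper_force: 0.0
```

```bash
python3 -m inch '[[[1.1,-3.7,0,0],[2.2,-7.4,0,1],[3.3,-11.1,0,2],[4.4,-14.7,0,3],[5.5,-18.4,0,4],[6.6,-22,0,5],[7.7,-25.7,0,5.6],[8.8,-29.4,0,5.6]]]'
python3 - <<'E'
from cell import sensors
import numpy as np
s=sensors.read_state();y=s["tool_rot"][2];d=np.array([459,310])-s["eef_pos"][:2]
print(d,y,d@[np.cos(y),np.sin(y)],d@[np.sin(y),-np.cos(y)])
E
```

```text
clock: 2.25
eef_pos: [462.7, 155.9, 321.5]
tool_rot: [3.141, -0.0, 0.239]
force: [0.7, -0.5, -0.9]
width: 84.9
gripper_force: 0.0
[ -3.66272674 154.14821578] 0.23934670176173367 32.985295984343104 -150.622236886262
```

```bash
python3 -m inch '[[[0.8,-3.8,0,0],[1.6,-7.6,0,0],[2.4,-11.3,1,0],[3.3,-15.1,3,0],[3.3,-15.1,6.5,0],[3.3,-15.1,9,0],[3.3,-15.1,9,0],[3.3,-15.1,9,0]]]'
python3 - <<'E'
import cv2
from h import *
s,t=get_image("scene"),get_image("top")
c=lambda i,x,y:cv2.resize(i[y:y+110,x:x+80],None,fx=5,fy=5,interpolation=cv2.INTER_CUBIC)
cv2.imwrite("pics/n.png",np.hstack([c(s,380,185),c(t,70,190)]))
E
```

```text
clock: 2.92
eef_pos: [458.7, 308.0, 230.6]
tool_rot: [3.14, 0.003, 0.24]
force: [1.3, 0.4, 1.1]
width: 84.9
gripper_force: 0.0
```

View pics/n.png

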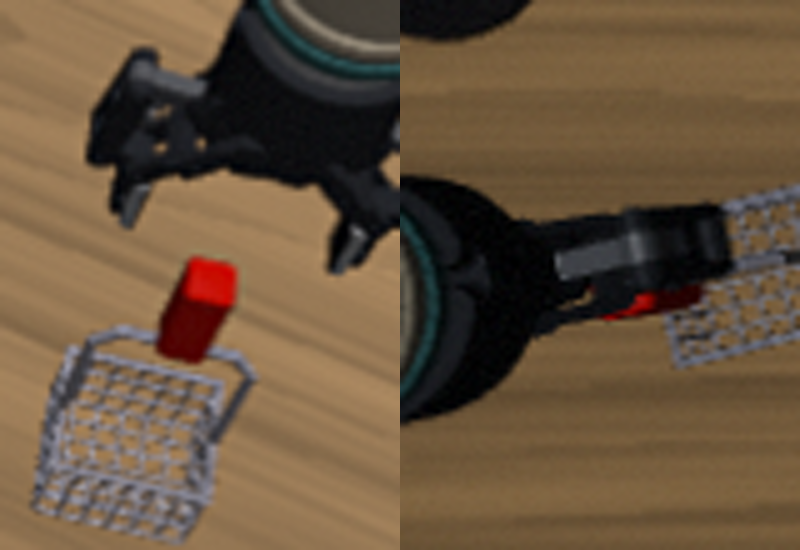

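The scene crop shows the open fingertips at about crop (130,215) and (345,260), straddling the grip top at (213,283). Before descending I'll check that the midpoint matches the projection.

Run:
```python
from h import *
c=np.array([458.7,308,243]);e=np.array([np.sin(.24),-np.cos(.24),0])*46
print(proj("scene",[c,c+e,c-e]),"seen mid",380+237.5/5,185+237.5/5,proj("scene",[[459,310,203]]),"seen grip",380+213/5,185+283/5)
```

```text
[[425.2 231. ]
 [404.5 226.3]
 [446.2 235.6]] seen mid 427.5 232.5 [[421.4 240.4]] seen grip 422.6 241.6
```

It agrees to about 1 px, with the same offset on both. I'll descend and grip.

```bash
python3 -m inch '[[[0,0,2,0],[0,0,4,0],[0,0,6,0],[0,0,7.1,0],[0,0,7.1,0],[0,0,7.1,0]]]'
python3 -m inch '[[[0,0,0,0],[0,0,0,0],[0,0,0,0],[0,0,0,0],[0,0,0,0],[0,0,0,0],[0,0,0,0],[0,0,0,0]]]' 1.5
```

```text
clock: 3.52
eef_pos: [460.0, 308.9, 161.4]
tool_rot: [-3.141, -0.001, 0.239]
force: [0.5, 0.2, 0.5]
width: 84.8
gripper_force: 0.0
clock: 4.18
eef_pos: [459.4, 309.3, 160.7]
tool_rot: [-3.141, -0.001, 0.24]
force: [-1.6, 0.9, 3.8]
width: 23.4
gripper_force: 59.6
```

```bash
python3 -m inch '[[[0,0,-1,0],[0,0,-3,0],[0,0,-5,0],[0,0,-7,0],[0,0,-8.5,0],[0,0,-9.4,0],[-0.2,1,-9.4,0],[-0.7,3,-9.4,0]]]'
python3 -m inch '[[[-0.6,2.5,0,1],[-1.1,5,0,2],[-1.7,7.5,0,3],[-2.3,10,0,4],[-2.9,12.5,0,5],[-3.4,15,0,6],[-4,17.5,0,7],[-4.6,20,0,8]]]'
python3 - <<'E'
from cell import sensors
import numpy as np
s=sensors.read_state();y=s["tool_rot"][2];d=np.array([465,-58])-s["eef_pos"][:2]
print(d,y,d@[np.cos(y),np.sin(y)],d@[np.sin(y),-np.cos(y)],s["width"])
E
```

```text
clock: 4.85
eef_pos: [459.1, 279.5, 254.3]
tool_rot: [-3.14, -0.001, 0.244]
force: [-0.0, -0.3, -2.6]
width: 23.4
gripper_force: 59.3
clock: 5.52
eef_pos: [461.0, 70.1, 253.2]
tool_rot: [3.141, 0.003, 0.099]
force: [0.5, 0.4, -2.6]
width: 22.9
gripper_force: 59.2
[   4.03380624 -128.14399375] 0.09884014799709906 -8.631040210662244 127.91661296401526 22.85832564433098
```

```bash
python3 -m inch '[[[-0.2,2.5,0,1],[-0.4,5,0,2],[-0.5,7.5,0,2.5],[-0.7,10,0,2.5],[-0.8,12,0,2.5],[-0.9,12.8,0,2.5],[-0.9,12.8,0,2.5],[-0.9,12.8,0,2.5]]]'
python3 -m inch '[[[0,0,0,0],[0,0,0,0],[0,0,0,0],[0,0,0,0]]]'
python3 - <<'E'
import cv2
from h import *
s,t=get_image("scene"),get_image("top")
c=lambda i,x,y:cv2.resize(i[y:y+120,x:x+80],None,fx=5,fy=5,interpolation=cv2.INTER_CUBIC)
cv2.imwrite("pics/q.png",np.hstack([c(s,225,130),c(t,260,150)]))
E
```

```text
clock: 6.18
eef_pos: [465.5, -55.2, 253.7]
tool_rot: [-3.141, 0.002, 0.056]
force: [-1.1, 0.5, -2.2]
width: 23.6
gripper_force: 59.3
clock: 6.52
eef_pos: [466.4, -54.6, 254.3]
tool_rot: [-3.141, -0.0, 0.059]
force: [-0.2, -0.7, -2.2]
width: 23.3
gripper_force: 59.3
```

View pics/q.png

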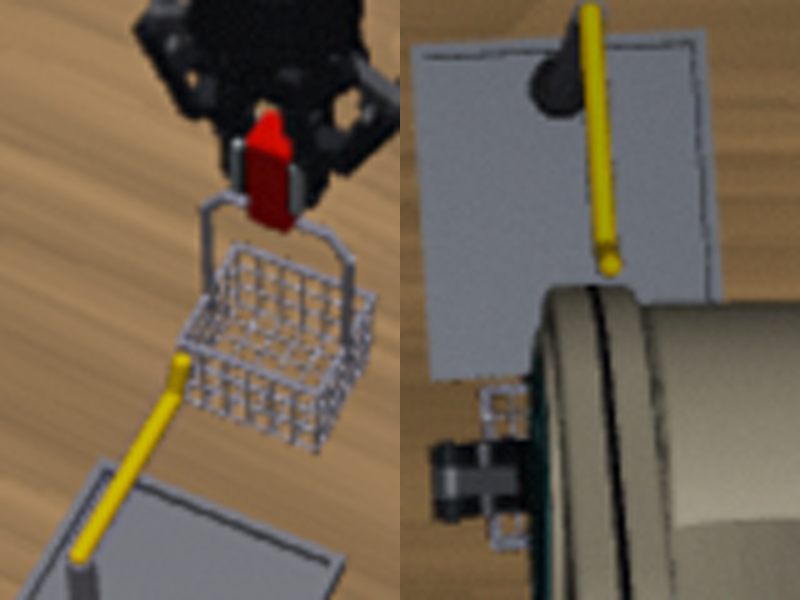

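The basket hangs upright in the grip. In the scene crop the grip bottom/bar middle is at about (272,222) and the hook tip at (183,358). In the top crop the arm runs from (590,10) to (607,265).

Run:
```python
from h import *
print(proj("scene",[[466,-55,233]]),plane("scene",(279.6,174.4),233))
T=lambda x,y:(260+(x-400)/5-.4,150+y/5-.4); S=lambda x,y:(225+x/5-.4,130+y/5-.4)
print("top arm",plane("top",T(591,20),190),plane("top",T(604,230),190),"tip",plane("top",T(609,265),211))
print("scn arm",plane("scene",S(83,548),190),plane("scene",S(175,395),190),"tip",plane("scene",S(183,358),211))
```

```text
[[279.2 172.6]] [470.5 -51.6 233. ]
top arm [648.3 -56.2 190. ] [561.2 -61.4 190. ] tip [545.1 -61.5 211. ]
scn arm [647.8 -54.8 190. ] [554.7 -59.8 190. ] tip [546.4 -59.5 211. ]
```

```bash
python3 -m inch '[[[0.5,0.6,0,0],[2,1.1,0,0],[4,1.1,0,0],[6,1.1,0,0],[8,1.1,0,0],[10,1.1,0,0],[11.5,1.1,0,0],[12,1.1,0,0]]]'
python3 -m inch '[[[0,0,0,0],[0,0,0,0],[0,0,0.7,0],[0,0,1.4,0],[0,0,2,0],[0,0,2.5,0],[0,0,2.5,0],[0,0,2.5,0]]]'
python3 - <<'E'
import cv2
from h import *
s,t=get_image("scene"),get_image("top")
c=lambda i,x,y:cv2.resize(i[y:y+120,x:x+80],None,fx=5,fy=5,interpolation=cv2.INTER_CUBIC)
cv2.imwrite("pics/r.png",np.hstack([c(s,210,160),c(t,260,130)]))
E
```

```text
clock: 7.28
eef_pos: [589.5, -59.8, 254.0]
tool_rot: [-3.142, -0.002, 0.057]
force: [0.2, 0.0, -2.1]
width: 23.3
gripper_force: 59.4
clock: 7.95
eef_pos: [586.4, -59.8, 228.9]
tool_rot: [-3.141, 0.001, 0.057]
force: [0.6, 0.3, -1.7]
width: 23.4
gripper_force: 59.4
```

View pics/r.png

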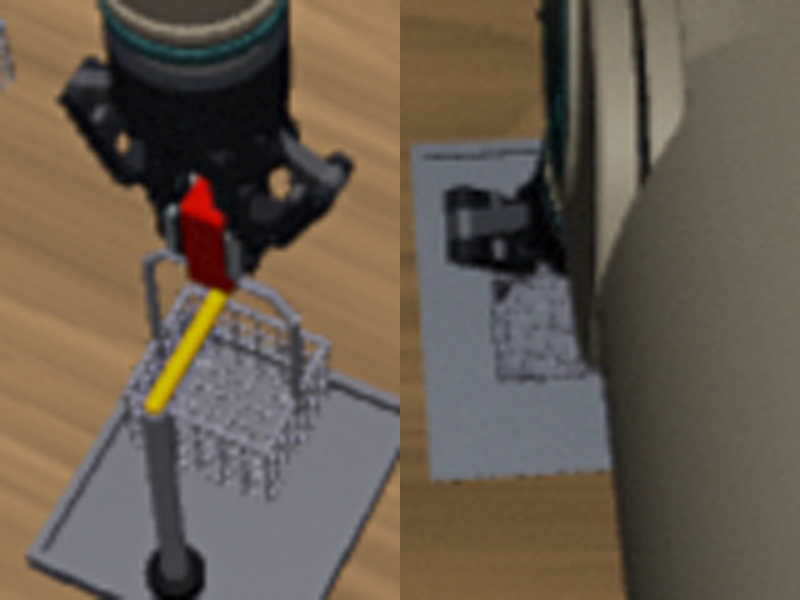

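The arm runs through the bail straight under the grip: it meets the grip bottom at crop (222,290). The basket sits between tip and post, so I'll lower it onto the hook.

```bash
python3 -m inch '[[[0,0,0.3,0],[0,0,0.6,0],[0,0,0.8,0],[0,0,0.9,0],[0,0,1,0],[0,0,1,0],[0,0,1,0],[0,0,1,0]]]'
```

```text
clock: 8.72
eef_pos: [586.9, -59.7, 219.4]
tool_rot: [-3.142, -0.0, 0.057]
force: [-0.6, 0.4, -2.8]
width: 23.4
gripper_force: 59.4
```

```bash
python3 -m inch '[[[0,0,0.1,0],[0,0,0.2,0],[0,0,0.2,0],[0,0,0.2,0]]]'
```

```text
clock: 9.05
eef_pos: [587.1, -59.8, 218.0]
tool_rot: [3.141, -0.001, 0.057]
force: [-1.4, -0.4, 3.4]
width: 23.1
gripper_force: 60.2
```

Contact: the vertical force went from -2.8 to +3.4 N. I'll release.

```bash
python3 -m inch '[[[0,0,0,0],[0,0,0,0],[0,0,0,0],[0,0,0,0],[0,0,0,0],[0,0,0,0],[0,0,0,0],[0,0,0,0]]]' 4.5
python3 -m inch '[[[0,0,-0.5,0],[0,0,-1.5,0],[0,0,-3,0],[0,0,-5,0],[0,0,-7.5,0],[0,0,-10,0],[0,0,-12,0],[0,0,-12,0]]]' 7
python3 -m inch '[[[-3,0,0,0],[-6,0,0,0],[-9,0,0,0],[-12,0,0,0],[-15,0,0,0],[-16,0,0,0],[-16,0,0,0],[-16,0,0,0]]]'
python3 - <<'E'
import cv2
from h import *
s,t=get_image("scene"),get_image("top")
c=lambda i,x,y:cv2.resize(i[y:y+120,x:x+80],None,fx=5,fy=5,interpolation=cv2.INTER_CUBIC)
cv2.imwrite("pics/v.png",np.hstack([c(s,210,160),c(t,260,130)]))
E
```

```text
clock: 9.72
eef_pos: [586.8, -59.7, 217.3]
tool_rot: [-3.142, -0.0, 0.057]
force: [1.2, 0.8, 0.9]
width: 45.3
gripper_force: 0.0
clock: 10.38
eef_pos: [589.3, -59.7, 343.1]
tool_rot: [3.14, -0.01, 0.057]
force: [0.7, -0.3, 0.4]
width: 69.9
gripper_force: 0.0
clock: 11.05
eef_pos: [427.8, -68.9, 338.0]
tool_rot: [3.141, -0.002, 0.057]
force: [0.2, 0.1, 1.0]
width: 69.9
gripper_force: 0.0
```

View pics/v.png

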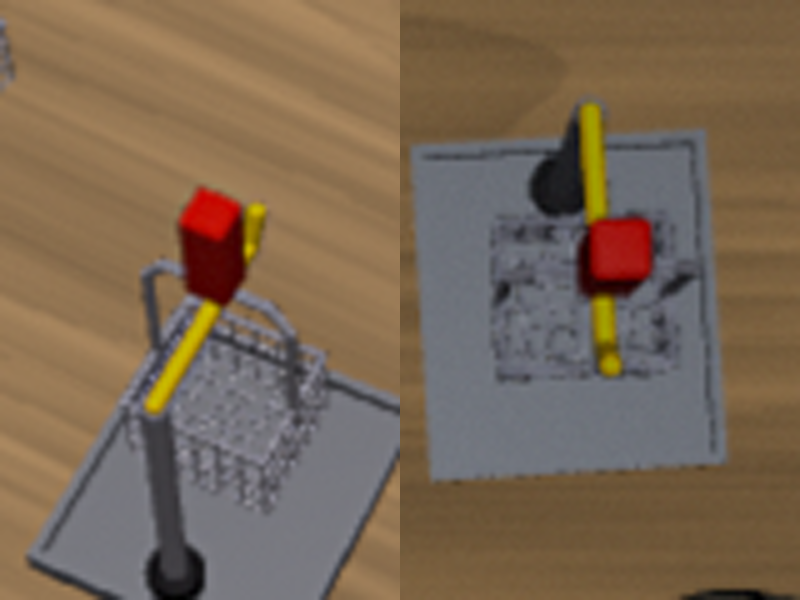

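The basket hangs on the hook with its bar across the arm. The grip top is at about crop (622,249) in the top view and (211,211) in the scene view. I'll check tilt and stillness.

```bash
cat > g.py <<'E'
from h import *
def red():
    for n in("scene","top"):
        im=get_image(n).astype(int);m=((im[...,2]>110)&(im[...,1]<45)&(im[...,0]<45));m[:,:100]=0
        y,x=np.nonzero(m);print(n,len(x),x.mean().round(2),y.mean().round(2),plane(n,(x.mean(),y.mean()),261))
red()
E
python3 g.py; python3 -m inch '[[[0,0,0,0],[0,0,0,0],[0,0,0,0],[0,0,0,0],[0,0,0,0],[0,0,0,0],[0,0,0,0],[0,0,0,0]]]'; python3 g.py
```

```text
scene 80 251.62 202.7 [589.  -58.2 261. ]
top 137 303.55 179.31 [585.  -60.9 261. ]
clock: 11.92
eef_pos: [427.0, -68.8, 337.4]
tool_rot: [-3.142, -0.0, 0.057]
force: [0.2, -0.6, 0.5]
width: 70.2
gripper_force: 0.0
scene 80 251.62 202.7 [589.  -58.2 261. ]
top 137 303.55 179.31 [585.  -60.9 261. ]
```

```bash
python3 -c "
from cell import order;print(order.finish_job())"
```

```text
the job is handed in; nothing more can be done
None
```

The red basket hangs upright and still on the yellow hook, within about 2 mm of the seat point by the cameras; the gripper is clear, the blue basket was never approached, and I handed the job in at about 12 s (no verdict was returned).

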